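# Load a sample jar into the vapour cabinet and close its sash

### The arm

A 6-joint arm with a two-finger parallel gripper is mounted at the origin on the work surface. World frame = base frame: x ahead of the robot, y to its left, z up, the work surface at z = 0. Lengths are in m, angles in degrees, forces in N, time in s.
With the tool pointing down it reaches from about 0.25 to 0.8 m from the base axis. Payload 3.9 kg.
Tool frame: the origin (TCP) lies between the finger pads; the fingertips stand 19 mm ahead of it and the grasp point (between the pads) is the TCP; z points along the fingers, y is the line along which they close (so a half turn about z gives the same grasp; the last joint's range is limited). The gripper opens to 85 mm and grips with 20 to 120 N. Pads are 22 mm wide; open, the fingers measure 114 mm over their backs; the gripper's body (76 mm by 85 mm) begins 54 mm behind the grasp point. The pads swing forward as they close: fully open they stand 13 mm farther back than shut.
Start: joints at [-67.838, 14.897, -7.913, 67.191, 0, 90], TCP at [0.198, -0.486, 0.25] pointing down, gripper open.
Joint ranges: [-159.42, 159.42], [-47.68, 98.78], [-73.54, 78.23], [-108.79, 121.32], [-90, 84.71], [-180, 180]. Speed limits (degrees/s): [147.25, 147.25, 180, 180, 180, 180].

### API

Orientations are given as a 3x3 rotation matrix whose columns are the frame's x, y, z axes.
In Python, from bench import * gives the robot as it stands.
- The arm moves only by the tool carry_out, never from a script. Its arguments are lists of equal length, an entry for each row: "twist": the turn, a rotation vector about the tool's x, y, z in rad, a list of three; "travel": the shift along the tool's x, y, z in mm, a list of three; "jaw": the finger opening in mm, from 0 to 85.4. A call has exactly 8 rows; each row shifts and turns the commanded pose from where the row before left it, along the tool's axes as they then stand; what a row does not reach is not made up. A row lasts 1/8 s, in which the tool goes at most 62.5 mm and 10.7 degrees, less where a joint would pass 70% of its speed; a pose out of reach is approached as far as the arm can. A call with a gripper value outside its range is refused whole. The fingers move at their own pace and stop on an object; the grip force is fixed at half the most. Time passes only in rows, so rows that do not move let the fingers close, or fill a call up. It gives the time, the measured TCP pose, the force, the opening and the grip force at its end, in the units of the state.
- state(): the state, without advancing time (a new reading comes with each control period).
- capture(name): name is "scene" or "top" or "wrist"; returns (picture, depth): 400x640x3 uint8, blue, green, red; 400x640 float32, m along the optical axis (not along the pixel's ray), 0 where there is no reading.
- get_calibration(name): a dict with "fx", "fy", "cx", "cy" (pixels), "R" (3x3) and "t" (3): a world point X has camera coordinates R X + t; the wrist camera has in their place "hand_eye" (4x4, takes a point from camera to tool coordinates, whose origin is the TCP and whose axes are the flange's). Camera axes: x right, y down, z forward; pixel columns grow to the right and rows downward; lengths in m; the calibration is good to about 2 mm. A picture is of the moment at which its call begins: read the wrist's pose just before it. get_calibration takes no time and is no camera call.
- job_done(): hands the job in; it is judged then, once.
The state is a dict: "time_s": time; "qpos": joint angles; "joint_velocities": joint speeds; "effort": joint torques, N m; "tcp_pos": TCP position; "tool_rot": TCP orientation; "force": force on the tool from outside, world axes, zero at the start; "moment": the same for the moment, N m; "grip_width": opening from 0.0 (shut) to 1.0 (fully open); "finger_force": force on a finger pad.
Only numpy, scipy, OpenCV 4.12 (cv2) and the standard library are available. Lean on these libraries where they do the work, as an engineer would, in place of code of your own. Each camera call takes 0.05 s, during which the arm holds its last target. There are 200 camera calls.

### The job

Raise the cabinet's clear sliding sash (its blue lift handle is near its top edge) to open the front, stand the amber sample jar upright and wholly on the blue coaster inside, then gently lower the sash until it is fully shut. Keep the jar upright throughout, and do not disturb the plant, the beaker, the clear pot or the flask already in the cabinet.

Things in the scene. Friction and masses are not known exactly. Their poses are not given: they have to be found in the camera images.
- cabinet: Clear white-edged cabinet, fixed, 150 deep (x), 380 wide (y), 197 high. Origin: centre of underside. Front (sash) faces its -x, the robot; floor 4 thick, roof underside at z 191, walls 6. Sash plane at x = -83; two white sash guides 30 x 12, 250 high, at x = -83, y = +/-194. Grey vent stub, radius 22, 30 high on the roof at x = 45. The only way in is under the raised sash.
- sash (a joint): Height of the sash above shut, m: 0 fully shut, 0.185 highest. It slides vertically and stays where left (friction 7 N, weight 3.4 N). Clear blue-framed panel 6 thick, 374 wide; when shut its lower edge is 3 and its upper edge 195 above the bench, so the free opening is 3 mm + the joint value.
- sash_grip (a point): Grip point of the blue lift handle, a solid block on the front of the sash in the middle, near its top edge: it juts 47 forward of the sash plane, is 34 wide (cabinet y) and 40 high. This point is 34 in front of the sash plane, 165 above the bench when shut, 30 below the sash's upper edge, at mid-height of the block; it rises with the sash. Pinch it across its width from above.
- jar: Amber sample jar with a paper label and a white cap, round, diameter 42, height 55, about 0.12 kg, upright on the bench. Origin: centre of its underside.
- coaster: Blue round coaster, diameter 68, 3 thick, fixed on the cabinet floor. Origin: centre of its underside, 4 above the bench; its top is 7 above the bench. About 40 behind the sash plane, on the left or the right half.
- flask: Small green conical flask, foot diameter 48, height 65, loose on the cabinet floor in the half without the coaster. Origin: centre of its underside. Leave it alone.
- plant: Black plant pot, top diameter 90, height 80, with stiff green leaves to 210 high within 55 of its axis; loose on the bench. Origin: centre of its underside. Leave it alone.
- beaker: White plastic beaker, open, top diameter 64, height 65, loose on the bench. Origin: centre of its underside. Leave it alone.
- pot: Low clear sample pot with a grey cap, diameter 60, height 35, loose on the bench. Origin: centre of its underside. Leave it alone.

How it is judged:
By the outcome, as a careful person would: the job done as asked, in the order asked, and still so for the second after the job is handed in, with the robot touching nothing.
It also fails if it takes over 72 s, if anything falls off the work surface, if the arm or the gripper's body presses on something with over 40 N, if the wrist force passes 120 N, or if a joint passes its speed limit or range.

## Working session

There is one attempt and no reset: what is moved stays moved. The work goes in short steps, Python scripts to look and compute and a tool call to move; the robot and the scene stay as the last step left them, time stands still between calls to the robot, and variables do not carry over. Pictures are saved under pics/ and viewed, at most 13 in all, crops included, and the job is handed in when it is done.

Besides the shell and the picture viewer there is one more tool, called after "Emit:" as a command line: name --argument value ..., lists and objects as JSON in quotes. carry_out: Moves the arm, as the interface text tells. Its arguments: {"type":"object","properties":{"twist":{"type":"array","items":{"type":"array","items":{"type":"number"}}},"travel":{"type":"array","items":{"type":"array","items":{"type":"number"}}},"jaw":{"type":"array","items":{"type":"number"}}},"required":["twist","travel","jaw"]}

```bash
ls; mkdir -p pics
cat > h.py <<'E'
from bench import *
import numpy as np, cv2
def ray(c,u,v):
    d=np.array([(u-c['cx'])/c['fx'],(v-c['cy'])/c['fy'],1.])
    R=np.array(c['R']);t=np.array(c['t'])
    return -R.T@t, R.T@d
def plane(c,u,v,z):
    o,d=ray(c,u,v); return o+d*(z-o[2])/d[2]
def proj(c,X):
    p=np.array(c['R'])@np.array(X)+np.array(c['t']); return np.array([c['fx']*p[0]/p[2]+c['cx'],c['fy']*p[1]/p[2]+c['cy']])
def pt(c,dep,u,v):
    o,d=ray(c,u,v); return o+d*dep[int(v),int(u)]
E
python3 - <<'E'
from h import *
for n in("scene","top"):
    p,d=capture(n);cv2.imwrite(f"pics/{n}0.png",p);np.save(n+"0.npy",d)
    c=get_calibration(n);o,dd=ray(c,320,200);print(n,o,dd,c['fx'])
s=state();print(s['tool_rot'],s['time_s'],s['grip_width']);print(get_calibration('wrist'))
E
```

```text
pics
scene [ 0.47175453 -0.30185982  1.0803639 ] [ 0.10682902  0.29498948 -0.9495501 ] 391.43453550745056
top [0.49401688 0.01577556 0.9270974 ] [ 0.14120861 -0.01081749 -0.98996523] 378.26063972349357
[[ 9.26132590e-01  3.77197571e-01 -6.47040893e-04]
 [ 3.77198125e-01 -9.26131119e-01  1.65090932e-03]
 [ 2.34742789e-05 -1.77302354e-03 -9.99998428e-01]] 0.1 1.0043508368617402
{'fx': 281.42918194902614, 'fy': 281.42918194902614, 'cx': 318.12580377832097, 'cy': 197.98965600275218, 'hand_eye': array([[-1.75477845e-03, -9.59937378e-01, -2.80209120e-01,
         7.10762366e-02],
       [ 9.99998438e-01, -1.62458988e-03, -6.96876534e-04,
         4.68384767e-05],
       [ 2.13732932e-04, -2.80209906e-01,  9.59938729e-01,
        -1.23914307e-01],
       [ 0.00000000e+00,  0.00000000e+00,  0.00000000e+00,
         1.00000000e+00]])}
```

View pics/scene0.png

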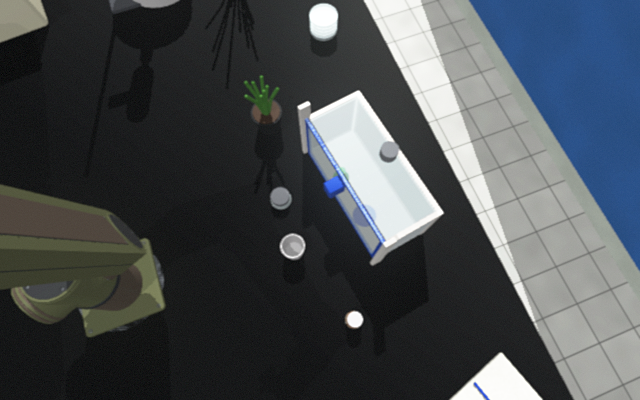

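View pics/top0.png

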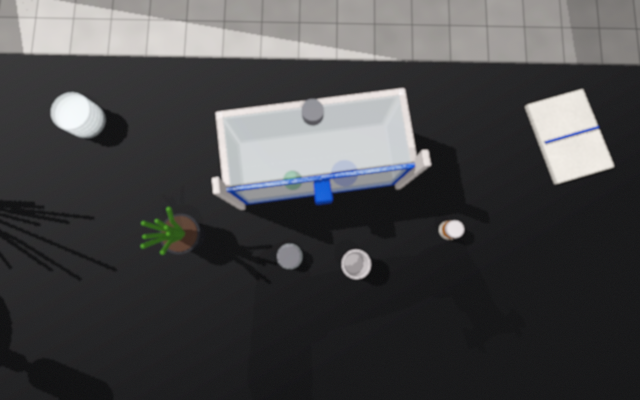

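The scene view shows the blue handle at about (335,186), the jar cap at (355,320) and the coaster through the sash at (364,215). The top view shows the handle at (323,190), the jar at (452,230), the coaster at (345,172), the flask at (292,180), the pot at (290,256), the beaker at (356,264) and the plant at (180,232). Next I'll measure from the two views.

Run:
```python
from h import *
C={n:get_calibration(n) for n in("scene","top")}
I={n:cv2.imread(f"pics/{n}0.png") for n in C}
D={n:np.load(n+"0.npy") for n in C}
def tri(a,b):
    o1,d1=ray(C['scene'],*a);o2,d2=ray(C['top'],*b)
    k=np.linalg.lstsq(np.c_[d1,-d2],o2-o1,rcond=None)[0]
    p,q=o1+k[0]*d1,o2+k[1]*d2
    return (p+q)/2,np.linalg.norm(p-q)
def blob(n,m,win):
    x0,y0,x1,y1=win; z=np.zeros_like(m);z[y0:y1,x0:x1]=m[y0:y1,x0:x1]
    k,l,s,c=cv2.connectedComponentsWithStats(z)
    i=1+np.argmax(s[1:,4]);return c[i],s[i],l==i
W={}
for n in C:
    h=cv2.cvtColor(I[n],cv2.COLOR_BGR2HSV).astype(int);W[n]=h
def mask(n,lo,hi): return cv2.inRange(W[n].astype(np.uint8),np.array(lo),np.array(hi))
# jar cap
r={}
for n,w in(("scene",(335,300,375,340)),("top",(430,210,475,250))):
    r[n]=blob(n,mask(n,(0,0,150),(180,80,255)),w);print(n,'cap',r[n][:2])
print('cap',tri(r['scene'][0],r['top'][0]))
# handle bright top
for n,w in(("scene",(318,170,350,202)),("top",(308,172,338,208))):
    m=mask(n,(105,150,60),(130,255,255));c,s,l=blob(n,m,w);print(n,'handle',c,s)
    d=D[n]; ys,xs=np.where(l); P=np.array([pt(C[n],d,x,y) for x,y in zip(xs,ys) if d[y,x]>0])
    zt=np.percentile(P[:,2],[5,50,95]);T=P[P[:,2]>zt[2]-.008];print(zt,T.min(0),T.max(0),T.mean(0))
# coaster: hue blueish in window
for n,w in(("scene",(345,195,385,235)),("top",(325,152,365,192))):
    a=W[n][w[1]:w[3]:4,w[0]:w[2]:4];print(n);print('\n'.join(' '.join(f"{p[0]:3d}/{p[1]:3d}/{p[2]:3d}" for p in q) for q in a))
b=[cv2.resize(I['scene'][80:280,230:460],None,fx=2.6,fy=2.6),]
cv2.imwrite("pics/s1.png",b[0])
cv2.imwrite("pics/t1.png",cv2.resize(I['top'][80:290,130:480],None,fx=2.2,fy=2.2))
```

```text
scene cap (array([354.10909091, 318.94090909]), array([346, 311,  17,  17, 220], dtype=int32))
top cap (array([452.16613419, 228.67731629]), array([439, 220,  25,  18, 313], dtype=int32))
cap (array([ 0.55813401, -0.3079515 ,  0.0330216 ]), np.float64(0.0011183869661966187))
scene handle [333.53605016 186.12539185] [323 175  23  23 319]
[0.15596774 0.18797179 0.19155182] [ 0.59636398 -0.01896548  0.18358662] [0.64234935 0.01807622 0.1974329 ] [6.18840954e-01 1.15691437e-04 1.88789229e-01]
top handle [322.73790323 190.98387097] [308 174  30  32 496]
[-0.00062642  0.18855519  0.19705224] [ 0.60085187 -0.02523286  0.18906643] [0.64971478 0.02027197 0.20051229] [0.62544944 0.00288924 0.19140276]
scene
 81/ 12/155  80/ 10/156 108/ 88/246 107/ 25/193  98/  8/241  93/ 10/240  90/  7/239  94/  7/240  90/  7/239  90/  7/240
 90/  8/155  84/  8/156 113/ 59/151 107/ 74/248  77/  8/237  90/  6/239  90/  7/239  90/  8/238  90/  6/239  90/  6/239
 90/  8/155  90/ 11/157  78/  8/156 112/126/201 110/ 54/209  94/  9/240  86/  7/240  94/  7/239  90/  7/239  90/  9/239
106/ 37/152  85/ 10/156  90/  7/1
[... 1310 characters left out ...]
/216 111/ 31/215 110/ 33/214 110/ 33/214 111/ 34/213 111/ 35/210 112/ 38/202 112/ 20/193 114/ 14/184
102/  6/198 110/ 12/190 114/ 84/180 113/120/181 112/116/195 111/110/206 110/100/215 110/ 88/220 110/104/221 109/ 73/221
110/102/220 111/130/217 110/176/209 111/141/202 111/165/189 112/154/175 113/129/162 114/100/153 113/ 54/150 114/  8/151
110/228/161 114/128/155 114/ 32/150 115/ 60/152 114/ 60/152 115/ 59/151 114/ 60/152 114/ 62/152 113/  7/152 120/  3/153
109/227/213 112/185/194 105/  3/153 114/ 27/152 114/ 59/152 115/ 59/151 114/ 54/151 114/ 17/151 108/  9/149 109/ 19/148
108/227/213 110/216/201 111/ 23/147 111/ 33/147 110/ 45/148 110/ 61/151 110/ 69/152 111/ 90/150 112/104/144 111/128/129
```

View pics/t1.png

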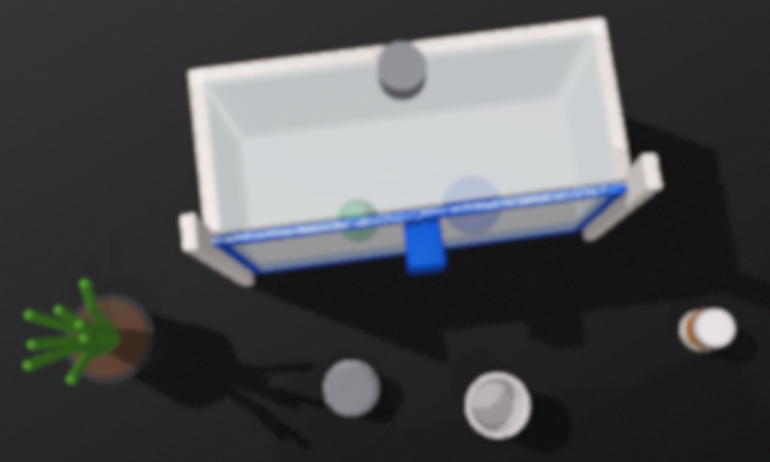

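The enlarged top view shows the cabinet turned a few degrees. The sash top edge runs from (215,238) to (627,186) in the crop, the coaster is at (472,205) just right of the handle, and the jar cap is at (713,328). Next I'll fit these precisely.

Run:
```python
from h import *
C={n:get_calibration(n) for n in("scene","top")}
I={n:cv2.imread(f"pics/{n}0.png") for n in C}
D={n:np.load(n+"0.npy") for n in C}
H={n:cv2.cvtColor(I[n],cv2.COLOR_BGR2HSV) for n in C}
c=C['top']
# guides/sash edge ends on planes
L=plane(c,130+215/2.2,80+238/2.2,.195);R=plane(c,130+627/2.2,80+186/2.2,.195)
print('sash ends',L,R,'yaw',np.degrees(np.arctan2(L[0]-R[0],L[1]-R[1])),np.linalg.norm(L-R))
# sash top edge pixels per column, topmost strong blue
X=[]
for u in range(235,410):
    if 305<u<340: continue
    v=np.where((H['top'][150:200,u,1]>90)&(abs(H['top'][150:200,u,0].astype(int)-111)<6))[0]
    if len(v): X.append(plane(c,u,150+v[0],.195)[:2])
X=np.array(X);k=np.polyfit(X[:,1],X[:,0],1);print('edge fit x=%.4f*y+%.4f'%tuple(k),'yaw',-np.degrees(np.arctan(k[0])))
# coaster circle fit
def circ(P,r=None):
    from scipy.optimize import least_squares
    f=lambda q:np.hypot(*(P-q[:2]).T)-(r if r else q[2])
    s=least_squares(f,[*P.mean(0),.03],loss='soft_l1',f_scale=.001);return s.x,np.sqrt(np.mean(f(s.x)**2))
for n,w in(("scene",(345,195,385,235)),("top",(325,152,370,192))):
    h=H[n]; m=((abs(h[...,0].astype(int)-111)<6)&(h[...,1]>20)&(h[...,2]>130)).astype(np.uint8)
    z=np.zeros_like(m);z[w[1]:w[3],w[0]:w[2]]=m[w[1]:w[3],w[0]:w[2]]
    if n=='top':
        ys,xs=np.where(z); P=[]
        for u in range(w[0],w[2]):
            v=np.where(z[w[1]:172,u])[0]
            if len(v): P.append(plane(c,u,w[1]+v[0],.007)[:2])
        P=np.array(P);P=P[(P[:,0]>0.0)]
    else:
        P=[]
        for v in range(w[1],w[3]):
            u=np.where((abs(h[v,w[0]:w[2],0].astype(int)-112)<5)&(h[v,w[0]:w[2],1]>30)&(h[v,w[0]:w[2],1]<75)&(h[v,w[0]:w[2],2]<158)&(h[v,w[0]:w[2],2]>146))[0]
            if len(u)>5: P.append(plane(C[n],w[0]+u[0],v,.007)[:2])
        P=np.array(P)
    print(n,'coaster',len(P),circ(P,.034), circ(P))
# loose things by depth
for n in C:
    d=D[n];v,u=np.mgrid[:400,:640];cc=C[n]
    ray_=np.stack([(u-cc['cx'])/cc['fx'],(v-cc['cy'])/cc['fy'],np.ones_like(u)],-1)*d[...,None]
    W=(ray_-np.array(cc['t']))@np.array(cc['R'])
    for nm,xy,z0 in(('jar',(.56,-.31),.04),('beaker',(.50,-.06),.045),('pot',(.5,.08),.02),('plant',(.57,.3),.06)):
        k=(d>0)&(np.hypot(W[...,0]-xy[0],W[...,1]-xy[1])<.09)&(W[...,2]>z0)&(W[...,2]<.25)
        Q=W[k];
        if len(Q): print(n,nm,len(Q),'min',Q.min(0).round(3),'max',Q.max(0).round(3))
```

```text
sash ends [0.61854333 0.18907421 0.195     ] [ 0.67290059 -0.17945275  0.195     ] yaw -8.390556202672737 0.3725142015684961
edge fit x=-0.1488*y+0.6462 yaw 8.465558924327617
scene coaster 18 (array([ 0.62462746, -0.05297304,  0.03      ]), np.float64(0.004310173698346779)) (array([1.12297913, 0.0237867 , 0.47402909]), np.float64(0.0007840174125529032))
top coaster 39 (array([ 0.69286085, -0.05595115,  0.03      ]), np.float64(0.008856920468216692)) (array([ 0.67467141, -0.05771966,  0.05035173]), np.float64(0.00554340733615474))
scene jar 190 min [ 0.539 -0.327  0.043] max [ 0.576 -0.29   0.061]
scene beaker 156 min [ 0.442 -0.11   0.045] max [ 0.505 -0.048  0.071]
scene pot 278 min [0.462 0.049 0.022] max [0.514 0.101 0.04 ]
scene plant 1067 min [0.489 0.27  0.06 ] max [0.579 0.357 0.215]
top jar 238 min [ 0.54  -0.324  0.041] max [ 0.577 -0.286  0.06 ]
top beaker 189 min [ 0.444 -0.107  0.045] max [ 0.504 -0.045  0.069]
top pot 403 min [0.465 0.053 0.028] max [0.514 0.104 0.039]
top plant 1677 min [0.49  0.275 0.06 ] max [0.581 0.365 0.217]
```

Emit:
carry_out --twist '[[0,0,0.12],[0,0,0.12],[0,0,0],[0,0,0],[0,0,0],[0,0,0],[0,0,0],[0,0,0]]' --travel '[[0,0,0],[0,0,0],[40,-35,-2.5],[40,-35,-2.5],[40,-35,-2.5],[40,-35,-2.5],[40,-35,-2.5],[40,-35,-2.5]]' --jaw '[85,85,85,85,85,85,85,85]'

```text
time_s: 1.1
tcp_pos: [0.4054, -0.2418, 0.2651]
tool_rot: [[0.989, 0.146, -0.0], [0.146, -0.989, 0.0], [-0.0, -0.0, -1.0]]
force: [-0.4, -0.4, 0.4]
grip_width: 0.994
finger_force: 0.0
```

Emit:
carry_out --twist '[[0,0,0],[0,0,0],[0,0,0],[0,0,0],[0,0,0],[0,0,0],[0,0,0],[0,0,0]]' --travel '[[40,-35,-2.5],[40,-35,-2.5],[40,-35,-2.5],[40,-35,-2.5],[40,-35,-2.5],[35,-35,-2.5],[0,0,0],[0,0,0]]' --jaw '[85,85,85,85,85,85,85,85]'

```text
time_s: 2.1
tcp_pos: [0.6059, -0.0013, 0.2796]
tool_rot: [[0.989, 0.147, -0.002], [0.147, -0.989, -0.0], [-0.002, 0.0, -1.0]]
force: [-0.0, -0.7, -0.8]
grip_width: 0.996
finger_force: 0.0
```

```bash
cat >> h.py <<'E'
def wcal():
    c=get_calibration('wrist');s=state();T=np.eye(4);T[:3,:3]=s['tool_rot'];T[:3,3]=s['tcp_pos']
    M=np.linalg.inv(T@c['hand_eye']);c['R']=M[:3,:3];c['t']=M[:3,3];return c
def cloud(c,d):
    v,u=np.mgrid[:400,:640];q=np.stack([(u-c['cx'])/c['fx'],(v-c['cy'])/c['fy'],np.ones_like(u)],-1)*d[...,None]
    return (q-np.array(c['t']))@np.array(c['R'])
def delta(X): # world target -> tool travel mm
    s=state();return (np.array(s['tool_rot']).T@(np.array(X)-s['tcp_pos'])*1000).round(1)
E
python3 - <<'E'
from h import *
s=state();print(s['tcp_pos'],s['tool_rot'].round(3),s['time_s'],np.array(s['qpos']).round(1))
c=wcal();p,d=capture('wrist');cv2.imwrite('pics/w1.png',p)
W=cloud(c,d);h=cv2.cvtColor(p,cv2.COLOR_BGR2HSV)
k=(d>0)&(abs(h[...,0].astype(int)-111)<8)&(h[...,1]>150)&(W[...,2]>.175)&(W[...,2]<.19)
Q=W[k];print(len(Q),np.percentile(Q,[1,50,99],axis=0).round(4))
a=np.radians(8.43);B=np.array([[np.cos(a),np.sin(a)],[-np.sin(a),np.cos(a)]]);q=Q[:,:2]@B.T;print(np.percentile(q,[1,99],axis=0))
# minus: sash top edge
k=(d>0)&(abs(h[...,0].astype(int)-111)<8)&(h[...,1]>100)&(W[...,2]>.19)&(W[...,2]<.20)
Q=W[k];print(len(Q),np.polyfit(Q[:,1],Q[:,0],1) if len(Q)>9 else 0)
E
```

```text
[ 0.60587322 -0.00132347  0.27956958] [[ 0.989  0.147 -0.002]
 [ 0.147 -0.989 -0.   ]
 [-0.002  0.    -1.   ]] 2.1 [-1.000e-01  2.260e+01  7.800e+00  7.530e+01 -0.000e+00  1.714e+02]
1920 [[ 0.5988 -0.1661  0.1782]
 [ 0.6204  0.0023  0.1889]
 [ 0.6737  0.18    0.19  ]]
[[ 0.59283629 -0.26306652]
 [ 0.64204719  0.08688845]]
4666 [-0.14782105  0.64477456]
```

View pics/w1.png

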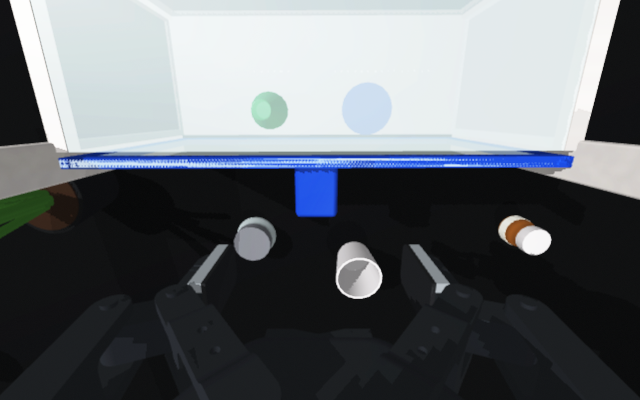

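The wrist view shows the handle block at columns 296–337, rows 168–216, centred between the pads. The coaster is clear at (367,108), the flask is at (269,110), and the jar is at (525,235).

Run:
```python
from h import *
c=wcal();p=cv2.imread('pics/w1.png');h=cv2.cvtColor(p,cv2.COLOR_BGR2HSV)
e=np.array([.989,.147]);f=np.array([-.147,.989])
for u,v in((296,216),(337,216),(316,216)):
    X=plane(c,u,v,.185);print('handle front corner',X, X[:2]@e,X[:2]@f)
print('sash edge back/front',[plane(c,450,v,.195)[:2]@e for v in(155,168)])
ends=[plane(c,u,162,.195) for u in(60,573)];print('mid f',[x[:2]@f for x in ends],[x[:2]@e for x in ends])
def ell(m,win):
    z=np.zeros(m.shape,np.uint8);x0,y0,x1,y1=win;z[y0:y1,x0:x1]=m[y0:y1,x0:x1]
    cs=max(cv2.findContours(z,cv2.RETR_EXTERNAL,cv2.CHAIN_APPROX_NONE)[0],key=cv2.contourArea);return cs[:,0]
from scipy.optimize import least_squares
def circ(P):
    g=lambda q:np.hypot(*(P-q[:2]).T)-q[2];s=least_squares(g,[*P.mean(0),.03],loss='soft_l1',f_scale=.001);return s.x
m=(abs(h[...,0].astype(int)-108)<10)&(h[...,1]>35)
k=ell(m,(330,70,405,145));P=np.array([plane(c,u,v,.007)[:2] for u,v in k]);q=circ(P);print('coaster',q,q[:2]@e,q[:2]@f)
m=(h[...,1]<60)&(h[...,2]>200)
k=ell(m,(515,220,560,262));print(cv2.minEnclosingCircle(k));P=np.array([plane(c,u,v,.055)[:2] for u,v in k]);print('cap',circ(P))
m=(abs(h[...,0].astype(int)-75)<20)&(h[...,1]>35)
k=ell(m,(240,80,300,140));P=np.array([plane(c,u,v,.004)[:2] for u,v in k]);q=circ(P);print('flask',q)
# triangulate coaster with top view: approx centre
ct=get_calibration('top');print(proj(ct,[*circ(P)[:2],.004]))
print(delta([.6077,0,.165]))
```

```text
handle front corner [0.59469835 0.01511355 0.185     ] 0.5903783585773955 -0.07247335753200525
handle front corner [ 0.59957055 -0.01837363  0.185     ] 0.5902743515870751 -0.10630839307764409
handle front corner [ 0.59707501 -0.00122149  0.185     ] 0.590327623979241 -0.08897808405726335
sash edge back/front [np.float64(0.6415862401167352), np.float64(0.6318658342231589)]
mid f [np.float64(0.1013443651877159), np.float64(-0.2807107547680662)] [np.float64(0.6372688607575936), np.float64(0.6361045414725339)]
coaster [ 0.6926219  -0.05668171  0.02683823] 0.6766708447320293 -0.15787362776535832
((533.058837890625, 239.5), 17.12472915649414)
cap [ 0.55735522 -0.30393937  0.02025736]
flask [0.67313854 0.07558911 0.02343691]
[292.15213218 180.56384457]
[  2.4  -1.5 114.9]
```

Emit:
carry_out --twist '[[0,0,0],[0,0,0],[0,0,0],[0,0,0],[0,0,0],[0,0,0],[0,0,0],[0,0,0]]' --travel '[[4,-1,30],[0,0,30],[0,0,30],[0,0,24],[0,0,0],[0,0,0],[0,0,0],[0,0,0]]' --jaw '[85,85,85,85,85,20,20,20]'

```text
time_s: 3.15
tcp_pos: [0.6109, 0.0012, 0.1675]
tool_rot: [[0.989, 0.147, 0.002], [0.147, -0.989, 0.002], [0.002, -0.002, -1.0]]
force: [0.2, -3.4, 2.9]
grip_width: 0.387
finger_force: 64.0
```

Emit:
carry_out --twist '[[0,0,0],[0,0,0],[0,0,0],[0,0,0],[0,0,0],[0,0,0],[0,0,0],[0,0,0]]' --travel '[[0,0,0],[0,0,0],[0,0,0],[0,0,0],[0,0,-5],[0,0,-10],[0,0,-10],[0,0,-10]]' --jaw '[20,20,20,20,20,20,20,20]'

```text
time_s: 4.15
tcp_pos: [0.6108, 0.0011, 0.1988]
tool_rot: [[0.989, 0.147, -0.001], [0.147, -0.989, 0.001], [-0.001, -0.002, -1.0]]
force: [4.3, 5.4, -11.2]
grip_width: 0.39
finger_force: 62.3
```

Emit:
carry_out --twist '[[0,0,0],[0,0,0],[0,0,0],[0,0,0],[0,0,0],[0,0,0],[0,0,0],[0,0,0]]' --travel '[[0,0,-20],[0,0,-25],[0,0,-25],[0,0,-25],[0,0,-25],[0,0,-20],[0,0,-6],[0,0,0]]' --jaw '[20,20,20,20,20,20,20,20]'

```text
time_s: 5.15
tcp_pos: [0.6108, 0.0011, 0.3458]
tool_rot: [[0.989, 0.147, -0.001], [0.147, -0.989, 0.001], [-0.001, -0.002, -1.0]]
force: [1.2, 5.4, -2.6]
grip_width: 0.388
finger_force: 63.3
```

Run:
```python
from h import *
s=state();print(s['tcp_pos'],s['force'],s['qpos'])
for n in('top','scene'):
    p,d=capture(n);cv2.imwrite(f'pics/{n}2.png',p)
```

```text
[0.61082086 0.00114531 0.34578778] [ 1.20429578  5.36070346 -2.62404947] [6.67144419e-02 2.30159618e+01 1.81780143e+01 8.52399191e+01
 8.25177492e-02 1.71613727e+02]
```

View pics/scene2.png

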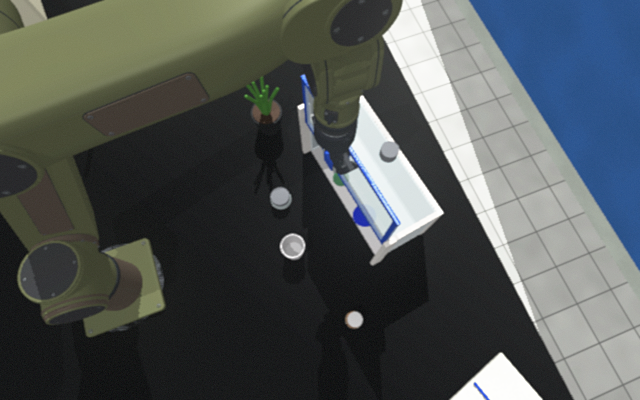

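Sash raised about 180 mm, and the coaster is now in plain view at (362,215). Next: release, back off the handle, and tilt the tool to 30° below horizontal.

Emit:
carry_out --twist '[[0,0,0],[0,0,0],[0,0,0],[0,0,0],[0,0,0],[0,0,0],[0,0,0],[0,0,0]]' --travel '[[0,0,0],[0,0,0],[0,0,0],[0,0,0],[-10,0,0],[-30,0,0],[-40,0,0],[-40,0,0]]' --jaw '[85,85,85,85,85,85,85,85]'

```text
time_s: 6.25
tcp_pos: [0.4897, -0.0175, 0.3473]
tool_rot: [[0.989, 0.146, -0.0], [0.146, -0.989, -0.0], [-0.0, 0.0, -1.0]]
force: [0.0, -1.1, 1.0]
grip_width: 0.995
finger_force: 0.0
```

Emit:
carry_out --twist '[[0,0,0],[0,0.175,0],[0,0.175,0],[0,0.175,0],[0,0.175,0],[0,0.175,0],[0,0.172,0],[0,0,0]]' --travel '[[0,0,0],[0,0,0],[0,0,0],[0,0,0],[0,0,0],[0,0,0],[0,0,0],[0,0,0]]' --jaw '[85,85,85,85,85,85,85,85]'

```text
time_s: 7.25
tcp_pos: [0.4869, -0.0168, 0.338]
tool_rot: [[0.525, 0.144, 0.839], [0.072, -0.99, 0.125], [0.848, -0.005, -0.53]]
force: [-0.3, 0.3, -1.5]
grip_width: 0.994
finger_force: 0.0
```

Run:
```python
from h import *
s=state();print(s['tcp_pos'],s['tool_rot'].round(3),np.array(s['qpos']).round(1))
print(delta([.48,-.3165,.077]))
c=wcal();p,d=capture('wrist');cv2.imwrite('pics/w3.png',p)
p,d=capture('top');cv2.imwrite('pics/top3.png',p)
```

```text
[ 0.48693696 -0.01675533  0.33798206] [[ 0.525  0.144  0.839]
 [ 0.072 -0.99   0.125]
 [ 0.848 -0.005 -0.53 ]] [-13.1 -21.3 -57.9  -2.7  18.2 168.5]
[-246.5  297.    95. ]
```

View pics/w3.png

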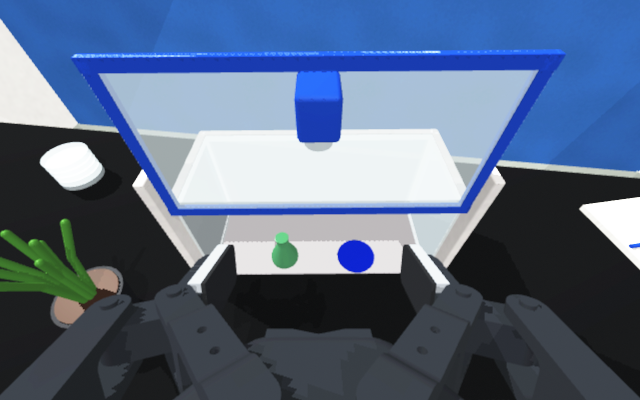

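The wrist view shows the raised sash and, under it, the coaster at (356,256) and the flask at (285,252). I'll fit the coaster here, then go to the jar pre-grasp.

```bash
cat >> h.py <<'E'
from scipy.optimize import least_squares
def circ(P):
    g=lambda q:np.hypot(*(P-q[:2]).T)-q[2];s=least_squares(g,[*P.mean(0),.03],loss='soft_l1',f_scale=.001);return s.x.round(4)
def cont(m,win):
    z=np.zeros(m.shape,np.uint8);x0,y0,x1,y1=win;z[y0:y1,x0:x1]=m[y0:y1,x0:x1]
    return max(cv2.findContours(z,cv2.RETR_EXTERNAL,cv2.CHAIN_APPROX_NONE)[0],key=cv2.contourArea)[:,0]
E
python3 - <<'E'
from h import *
c=wcal();p=cv2.imread('pics/w3.png');h=cv2.cvtColor(p,cv2.COLOR_BGR2HSV)
m=(abs(h[...,0].astype(int)-120)<12)&(h[...,1]>150)
k=cont(m,(325,225,395,285));a=cv2.fitEllipse(k)[0];print(a)
print('coaster wrist',circ(np.array([plane(c,u,v,.007)[:2] for u,v in k])))
# two-view height check with first wrist-view? use top view
t=get_calibration('top');pt_=cv2.imread('pics/top3.png');h=cv2.cvtColor(pt_,cv2.COLOR_BGR2HSV)
q=proj(t,[.6925,-.0567,.007]);print('exp top',q,pt_[int(q[1]),int(q[0])])
# scene2
t=get_calibration('scene');ps=cv2.imread('pics/scene2.png');h=cv2.cvtColor(ps,cv2.COLOR_BGR2HSV)
q=proj(t,[.6925,-.0567,.007]);print('scene',q)
m=(abs(h[...,0].astype(int)-120)<12)&(h[...,1]>150);w=(345,200,385,226)
k=cont(m,w);print(k.min(0),k.max(0));print('coaster scene',circ(np.array([plane(t,u,v,.007)[:2] for u,v in k])))
print(np.array([plane(t,u,v,.007)[:2] for u,v in k]).min(0))
E
```

```text
(355.3211975097656, 255.82391357421875)
coaster wrist [ 0.7119 -0.0571  0.0331]
exp top [345.59167207 173.63590958] [165 134 119]
scene [363.75885149 215.63847349]
[354 206] [369 225]
coaster scene [ 0.6834 -0.0573  0.0217]
[ 0.66202208 -0.08638536]
```

Emit:
carry_out --twist '[[0,0,0],[0,0,0],[0,0,0],[0,0,0],[0,0,0],[0,0,0],[0,0,0],[0,0,0]]' --travel '[[0,40,0],[0,40,0],[0,40,0],[0,40,0],[0,40,0],[0,40,0],[0,40,0],[0,17,0]]' --jaw '[85,85,85,85,85,85,85,85]'

```text
time_s: 8.35
tcp_pos: [0.5391, -0.3163, 0.3505]
tool_rot: [[0.511, 0.145, 0.847], [0.078, -0.989, 0.122], [0.856, 0.004, -0.517]]
force: [0.2, 1.3, 0.5]
grip_width: 0.997
finger_force: 0.0
```

Emit:
carry_out --twist '[[0,0,0],[0,0,0],[0,0,0],[0,0,0],[0,0,0],[0,0,0],[0,0,0],[0,0,0]]' --travel '[[-40,0,10],[-40,0,15],[-40,0,15],[-40,0,15],[-40,0,15],[-20,0,10],[0,0,0],[0,0,0]]' --jaw '[85,85,85,85,85,85,85,85]'

```text
time_s: 9.35
tcp_pos: [0.4922, -0.3192, 0.1185]
tool_rot: [[0.512, 0.147, 0.846], [0.078, -0.989, 0.125], [0.856, 0.002, -0.518]]
force: [1.4, 0.9, 1.0]
grip_width: 0.994
finger_force: 0.0
```

Run:
```python
from h import *
s=state();print(s['tcp_pos'],s['tool_rot'].round(3),np.array(s['qpos']).round(1))
c=wcal();p,d=capture('wrist');cv2.imwrite('pics/w4.png',p)
W=cloud(c,d);k=(d>0)&(np.hypot(W[...,0]-.5575,W[...,1]+.305)<.06)&(W[...,2]>.012);Q=W[k]
print(np.percentile(Q,[1,50,99],axis=0).round(3)); T=Q[Q[:,2]>.05];print(len(T),T.min(0),T.max(0))
```

```text
[ 0.49217863 -0.31918499  0.11851706] [[ 0.512  0.147  0.846]
 [ 0.078 -0.989  0.125]
 [ 0.856  0.002 -0.518]] [-56.4  23.2 -55.4 -23.8  50.7 132.2]
[[ 0.536 -0.328  0.013]
 [ 0.547 -0.309  0.054]
 [ 0.573 -0.29   0.057]]
1515 [ 0.53766915 -0.32664507  0.05000052] [ 0.57558597 -0.28932533  0.05749706]
```

View pics/w4.png

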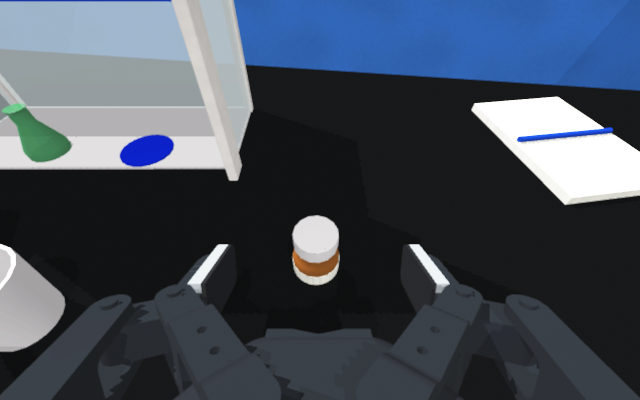

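The wrist view shows the jar centred between the pads at (316,250), with the coaster at (147,150) and the beaker clear at far left.

Run:
```python
from h import *
print(delta([.557,-.3065,.033]))
c=wcal();p=cv2.imread('pics/w4.png');h=cv2.cvtColor(p,cv2.COLOR_BGR2HSV)
m=(abs(h[...,0].astype(int)-120)<12)&(h[...,1]>150)
k=cont(m,(110,125,185,175));print('coaster wrist',circ(np.array([plane(c,u,v,.007)[:2] for u,v in k])))
a=cv2.fitEllipse(k)[0];o1,d1=ray(c,*a)
m=(h[...,1]<60)&(h[...,2]>190)
k=cont(m,(285,210,345,265));P=np.array([plane(c,u,v,.055)[:2] for u,v in k if v<236]);print('cap',circ(P))
# triangulate coaster with first wrist view (down pose)
c1=get_calibration('wrist');T=np.eye(4);T[:3,:3]=[[.989,.147,-.002],[.147,-.989,0],[-.002,0,-1]];T[:3,3]=[.60587,-.00132,.27957]
M=np.linalg.inv(T@c1['hand_eye']);c1['R']=M[:3,:3];c1['t']=M[:3,3]
p=cv2.imread('pics/w1.png');h=cv2.cvtColor(p,cv2.COLOR_BGR2HSV)
m=(abs(h[...,0].astype(int)-108)<10)&(h[...,1]>22)
k=cont(m,(330,70,405,140));b=cv2.fitEllipse(k);print(b);print('coaster w1',circ(np.array([plane(c1,u,v,.007)[:2] for u,v in k])))
o2,d2=ray(c1,*b[0]);q=np.linalg.lstsq(np.c_[d1,-d2],o2-o1,rcond=None)[0];print('tri',o1+q[0]*d1,o2+q[1]*d2)
s=state()['tool_rot'];e=np.array([.989,.147]);print('e of .6926',np.array([.6926,-.0567])@e)
```

```text
[-39.2  -3.2 101. ]
coaster wrist [ 0.6935 -0.0557  0.0328]
cap [ 0.5564 -0.3077  0.018 ]
((366.3569641113281, 108.22563171386719), (48.18221664428711, 51.726219177246094), 21.69276237487793)
coaster w1 [ 0.6945 -0.0541  0.0327]
tri [ 0.69420591 -0.05340988  0.00472478] [ 0.69535229 -0.05435724  0.00492953]
e of .6926 0.6766464999999999
```

Emit:
carry_out --twist '[[0,0,0],[0,0,0],[0,0,0],[0,0,0],[0,0,0],[0,0,0],[0,0,0],[0,0,0]]' --travel '[[-20,-2,0],[-19,-2,0],[0,0,20],[0,0,25],[0,0,25],[0,0,20],[0,0,11],[0,0,0]]' --jaw '[85,85,85,85,85,85,85,85]'

```text
time_s: 10.4
tcp_pos: [0.5555, -0.3039, 0.031]
tool_rot: [[0.514, 0.146, 0.845], [0.075, -0.989, 0.126], [0.855, -0.001, -0.519]]
force: [-0.1, -0.4, -0.3]
grip_width: 0.998
finger_force: 0.0
```

Emit:
carry_out --twist '[[0,0,0],[0,0,0],[0,0,0],[0,0,0],[0,0,0],[0,0,0],[0,0,0],[0,0,0]]' --travel '[[0,0,0],[0,0,0],[0,0,0],[0,0,0],[0,0,0],[0,0,0],[0,0,0],[0,0,0]]' --jaw '[85,70,60,50,40,30,30,30]'

```text
time_s: 11.4
tcp_pos: [0.5555, -0.3044, 0.0318]
tool_rot: [[0.513, 0.146, 0.846], [0.076, -0.989, 0.125], [0.855, 0.0, -0.518]]
force: [-3.5, -2.4, 4.7]
grip_width: 0.46
finger_force: 59.9
```

Run:
```python
from h import *
s=state();print(s['tcp_pos'],s['tool_rot'].round(3),np.array(s['qpos']).round(1),s['force'])
c=wcal();p,d=capture('wrist');cv2.imwrite('pics/w5.png',p)
```

```text
[ 0.55549573 -0.30441644  0.03175974] [[ 0.513  0.146  0.846]
 [ 0.076 -0.989  0.125]
 [ 0.855  0.    -0.518]] [-48.7  37.6 -57.1 -46.6  45.9 141.3] [-3.46357486 -2.41383946  4.72356199]
```

View pics/w5.png

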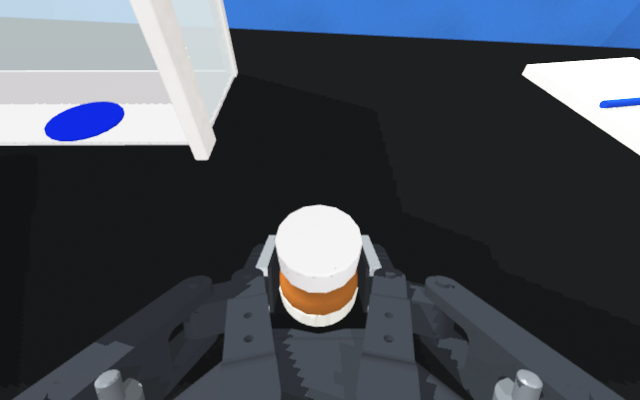

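The jar is held between the pads, cap at (318,240), standing upright. Lift 70, forward 55, then sideways to in front of the coaster.

Emit:
carry_out --twist '[[0,0,0],[0,0,0],[0,0,0],[0,0,0],[0,0,0],[0,0,0],[0,0,0],[0,0,0]]' --travel '[[6,0,-3.6],[14,0,-8.4],[20,0,-12],[20,0,-12],[9.5,0,15.7],[9.5,0,15.7],[9.5,0,15.7],[0,-16,0]]' --jaw '[30,30,30,30,30,30,30,30]'

```text
time_s: 12.45
tcp_pos: [0.6105, -0.2806, 0.1009]
tool_rot: [[0.512, 0.147, 0.846], [0.077, -0.989, 0.125], [0.855, 0.001, -0.518]]
force: [0.9, -0.6, -1.3]
grip_width: 0.458
finger_force: 60.5
```

Emit:
carry_out --twist '[[0,0,0],[0,0,0],[0,0,0],[0,0,0],[0,0,0],[0,0,0],[0,0,0],[0,0,0]]' --travel '[[0,-30,0],[0,-35,0],[0,-35,0],[0,-35,0],[0,-35,0],[0,-30,0],[0,-10,0],[0,0,0]]' --jaw '[30,30,30,30,30,30,30,30]'

```text
time_s: 13.45
tcp_pos: [0.5825, -0.0739, 0.1032]
tool_rot: [[0.519, 0.15, 0.841], [0.076, -0.989, 0.129], [0.851, -0.003, -0.525]]
force: [-0.2, -0.4, -1.1]
grip_width: 0.458
finger_force: 60.6
```

Run:
```python
from h import *
s=state();print(s['time_s'],s['tcp_pos'],s['tool_rot'].round(3),np.array(s['qpos']).round(1),s['force'])
e=np.array([.989,.147]);f=np.array([-.147,.989]);print('e f',s['tcp_pos'][:2]@e,s['tcp_pos'][:2]@f)
c=wcal();p,d=capture('wrist');cv2.imwrite('pics/w6.png',p);h=cv2.cvtColor(p,cv2.COLOR_BGR2HSV)
R=np.array(s['tool_rot']);W=(cloud(c,d)-s['tcp_pos'])
k=(d>0)&(np.hypot(W[...,0],W[...,1])<.035)&(h[...,1]<60)&(h[...,2]>150)&(W[...,2]>.0)
Q=W[k];zt=np.percentile(Q[:,2],98);print('cap top rel z',zt);T=Q[Q[:,2]>zt-.003]
A=np.c_[T[:,:2],np.ones(len(T))];n=np.linalg.lstsq(A,T[:,2],rcond=None)[0];print('tilt slopes',n,len(T))
print('cap rel tcp',np.percentile(T,[1,99],axis=0),np.percentile(T,[1,99],axis=0).mean(0))
m=(abs(h[...,0].astype(int)-120)<12)&(h[...,1]>150)
k=cont(m,(250,60,400,230));print(k.min(0),k.max(0));print('coaster',circ(np.array([plane(c,u,v,.007)[:2] for u,v in k])))
```

```text
13.45 [ 0.58245941 -0.07385289  0.10317826] [[ 0.519  0.15   0.841]
 [ 0.076 -0.989  0.129]
 [ 0.851 -0.003 -0.525]] [-18.9  27.7 -73.4 -66.3  23.2 164.8] [-0.23770965 -0.37919345 -1.08737048]
e f 0.5651959861081314 -0.15866204158556116
cap top rel z 0.024614231310852632
tilt slopes [-0.00142886  0.00316769  0.02354355] 4988
cap rel tcp [[-0.0163948  -0.01760659  0.02203489]
 [ 0.01842678  0.017388    0.0247916 ]] [ 0.00101599 -0.0001093   0.02341324]
[283 189] [348 218]
coaster [ 0.6951 -0.0539  0.0306]
```

View pics/w6.png

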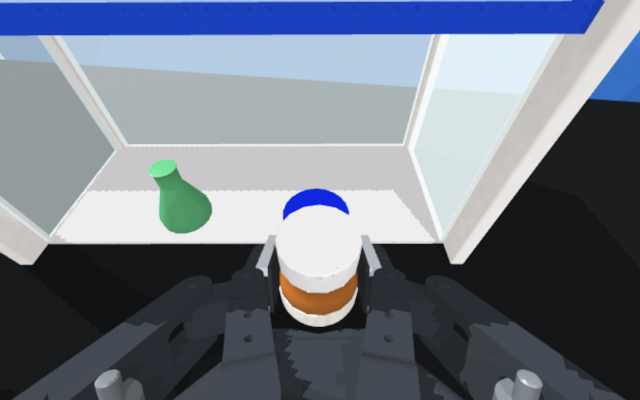

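The wrist view shows the jar upright in the jaws with its cap at (318,235), lined up with the coaster at (316,203). The flask is well to the left. Now forward, down, then measure.

Emit:
carry_out --twist '[[0,0,0],[0,0,0],[0,0,0],[0,0,0],[0,0,0],[0,0,0],[0,0,0],[0,0,0]]' --travel '[[5,0,8],[10,0,16],[9,0,15],[4,0,6],[-10,0,6],[-14,0,8.5],[-10,0,6],[0,0,0]]' --jaw '[30,30,30,30,30,30,30,30]'

```text
time_s: 14.5
tcp_pos: [0.6336, -0.0672, 0.0629]
tool_rot: [[0.521, 0.147, 0.841], [0.075, -0.989, 0.127], [0.85, -0.003, -0.526]]
force: [0.4, 0.5, -1.5]
grip_width: 0.457
finger_force: 60.6
```

Run:
```python
from h import *
s=state();print(s['tcp_pos'],s['tool_rot'].round(3),np.array(s['qpos']).round(1),s['force'])
print(delta([.693,-.0545,s['tcp_pos'][2]]),delta([.693,-.0545,.040]))
```

```text
[ 0.63360783 -0.06722295  0.06288402] [[ 0.521  0.147  0.841]
 [ 0.075 -0.989  0.127]
 [ 0.85  -0.003 -0.526]] [-15.5  35.9 -68.6 -70.3  20.3 167. ] [ 0.38345009  0.54715578 -1.4574095 ]
[31.9 -3.8 51.6] [12.4 -3.8 63.6]
```

Emit:
carry_out --twist '[[0,0,0],[0,0,0],[0,0,0],[0,0,0],[0,0,0],[0,0,0],[0,0,0],[0,0,0]]' --travel '[[-9,0,6],[6,-1,10],[10,-1,16],[10,-1,16],[6,-1,10],[0,0,0],[-4,0,2.5],[-4,0,2.5]]' --jaw '[30,30,30,30,30,30,30,30]'

```text
time_s: 15.5
tcp_pos: [0.6936, -0.0538, 0.0434]
tool_rot: [[0.52, 0.148, 0.842], [0.075, -0.989, 0.127], [0.851, -0.003, -0.525]]
force: [0.4, -0.0, -1.7]
grip_width: 0.454
finger_force: 60.6
```

Run:
```python
from h import *
s=state();print(s['tcp_pos'],s['force']);print(delta([.693,-.0545,.040]))
c=wcal();p,d=capture('wrist');cv2.imwrite('pics/w7.png',p)
h=cv2.cvtColor(p,cv2.COLOR_BGR2HSV);m=(abs(h[...,0].astype(int)-120)<12)&(h[...,1]>150)
k=cont(m,(220,100,420,330));print(k.min(0),k.max(0));P=np.array([plane(c,u,v,.007)[:2] for u,v in k]);
e=np.array([.989,.147]);print('coaster far edge e',(P@e).max(), 'tcp e',s['tcp_pos'][:2]@e)
```

```text
[ 0.69359577 -0.05380958  0.04335091] [ 0.36249774 -0.04363222 -1.65147416]
[-3.2  0.6  1.2]
[269 289] [367 329]
coaster far edge e 0.6827523053506775 tcp e 0.6780562042795131
```

View pics/w7.png

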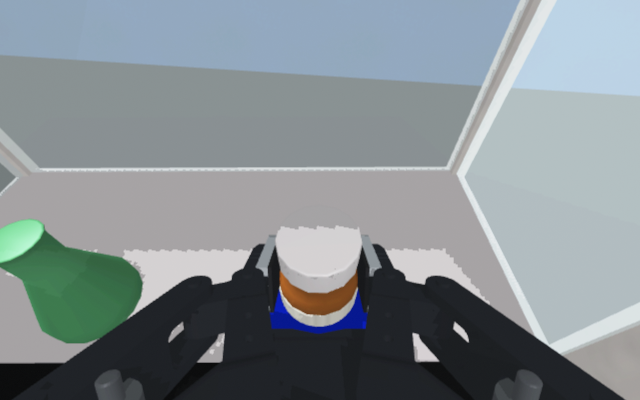

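The jar is over the coaster, whose blue shows evenly on both sides (columns 269–367, jar at 319). I'll lower the last millimetres while watching the force.

Emit:
carry_out --twist '[[0,0,0],[0,0,0],[0,0,0],[0,0,0],[0,0,0],[0,0,0],[0,0,0],[0,0,0]]' --travel '[[-1,0,0.6],[-1,0,0.6],[-0.8,0,0.5],[-0.4,0,0.2],[0,0,0],[0,0,0],[0,0,0],[0,0,0]]' --jaw '[30,30,30,30,30,30,30,30]'

```text
time_s: 16.55
tcp_pos: [0.6945, -0.0538, 0.0405]
tool_rot: [[0.518, 0.148, 0.842], [0.076, -0.989, 0.127], [0.852, -0.002, -0.524]]
force: [-0.3, -0.1, -0.6]
grip_width: 0.458
finger_force: 60.6
```

Emit:
carry_out --twist '[[0,0,0],[0,0,0],[0,0,0],[0,0,0],[0,0,0],[0,0,0],[0,0,0],[0,0,0]]' --travel '[[-1,0,0.2],[0,0,0],[-1,0,0.2],[0,0,0],[0,0,0],[0,0,0],[0,0,0],[0,0,0]]' --jaw '[30,30,30,30,30,30,30,30]'

```text
time_s: 17.55
tcp_pos: [0.6939, -0.0538, 0.0388]
tool_rot: [[0.518, 0.148, 0.843], [0.076, -0.989, 0.128], [0.852, -0.002, -0.523]]
force: [-1.3, -0.3, 2.8]
grip_width: 0.457
finger_force: 61.0
```

Emit:
carry_out --twist '[[0,0,0],[0,0,0],[0,0,0],[0,0,0],[0,0,0],[0,0,0],[0,0,0],[0,0,0]]' --travel '[[0,0,0],[0,0,0],[0,0,0],[0,0,0],[0,0,0],[0,0,0],[0,0,0],[0,0,0]]' --jaw '[44,50,60,70,80,85,85,85]'

```text
time_s: 18.55
tcp_pos: [0.6937, -0.0538, 0.0385]
tool_rot: [[0.518, 0.148, 0.842], [0.076, -0.989, 0.127], [0.852, -0.002, -0.524]]
force: [-0.1, 0.5, 0.0]
grip_width: 1.0
finger_force: 0.0
```

Emit:
carry_out --twist '[[0,0,0],[0,0,0],[0,0,0],[0,0,0],[0,0,0],[0,0,0],[0,0,0],[0,0,0]]' --travel '[[0,0,-5],[0,0,-10],[0,0,-15],[0,0,-20],[0,0,-20],[0,0,-20],[0,0,-10],[0,0,0]]' --jaw '[85,85,85,85,85,85,85,85]'

```text
time_s: 19.55
tcp_pos: [0.6091, -0.0669, 0.0916]
tool_rot: [[0.518, 0.148, 0.843], [0.075, -0.989, 0.127], [0.852, -0.002, -0.523]]
force: [0.0, -0.2, -0.6]
grip_width: 1.0
finger_force: 0.0
```

Run:
```python
from h import *
s=state();print(s['time_s'],s['tcp_pos'],np.array(s['qpos']).round(1),s['force'])
c=wcal();p,d=capture('wrist');cv2.imwrite('pics/w8.png',p)
W=cloud(c,d);h=cv2.cvtColor(p,cv2.COLOR_BGR2HSV)
k=(d>0)&(np.hypot(W[...,0]-.694,W[...,1]+.054)<.03)&(W[...,2]>.05)&(h[...,1]<60)
Q=W[k];zt=np.percentile(Q[:,2],98);T=Q[Q[:,2]>zt-.004];print('cap top',zt,np.percentile(T,[1,99],axis=0).mean(0),np.linalg.lstsq(np.c_[T[:,:2],np.ones(len(T))],T[:,2],rcond=None)[0])
m=(abs(h[...,0].astype(int)-120)<12)&(h[...,1]>150);z=m.copy();z[:150]=0
k=cv2.convexHull(cont(z,(200,150,440,330)))[:,0];P=np.array([plane(c,u,v,.007)[:2] for u,v in k]);print('coaster',circ(P))
```

```text
19.55 [ 0.60906418 -0.06691383  0.0915705 ] [-16.5  30.4 -71.  -67.3  21.2 166.4] [ 0.00256164 -0.21744421 -0.58789354]
cap top 0.06329622438884393 [ 0.69435117 -0.05427455  0.06154524] [0.02249842 0.00410632 0.04690061]
coaster [ 0.6934 -0.0544  0.0332]
```

View pics/w8.png

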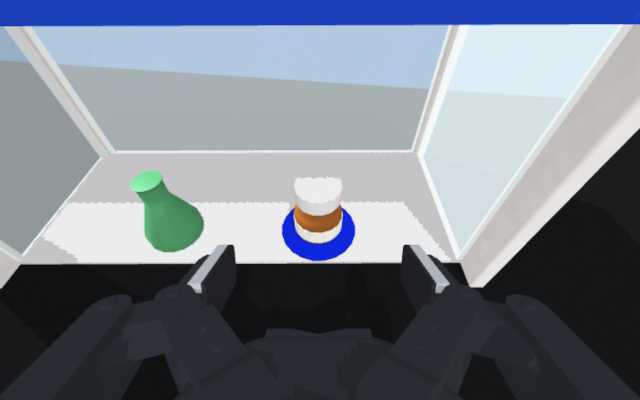

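The jar stands upright and centred on the coaster at (318,225), with blue showing all round. The flask is untouched at (170,215). Now I'll withdraw, pitch down and rise to the handle.

Emit:
carry_out --twist '[[0,-0.1,0],[0,-0.1,0],[0,-0.1,0],[0,-0.1,0],[0,0,0],[0,0,0],[0,0,0],[0,0,0]]' --travel '[[0,0,0],[0,0,0],[0,0,0],[0,0,0],[-20,0,-14],[-20,0,-15],[-21,0,-15],[20,0,-28]]' --jaw '[85,85,85,85,85,85,85,85]'

```text
time_s: 20.6
tcp_pos: [0.5299, -0.0768, 0.1198]
tool_rot: [[0.806, 0.147, 0.573], [0.116, -0.989, 0.091], [0.58, -0.007, -0.815]]
force: [1.5, -1.2, 0.4]
grip_width: 1.0
finger_force: 0.0
```

Emit:
carry_out --twist '[[0,0,0],[0,0,0],[0,0,0],[0,0,0],[0,-0.155,0],[0,-0.155,0],[0,-0.155,0],[0,-0.155,0]]' --travel '[[30,0,-42],[30,0,-42],[30,0,-42],[30,0,-42],[0,0,0],[0,0,0],[0,0,0],[0,0,0]]' --jaw '[85,85,85,85,85,85,85,85]'

```text
time_s: 21.6
tcp_pos: [0.5344, -0.0786, 0.3315]
tool_rot: [[0.989, 0.149, 0.007], [0.149, -0.989, 0.003], [0.007, -0.002, -1.0]]
force: [0.4, -0.1, 0.6]
grip_width: 0.996
finger_force: 0.0
```

Run:
```python
from h import *
s=state();print(s['time_s'],s['tcp_pos'],s['tool_rot'].round(3),np.array(s['qpos']).round(1),s['force'])
print(delta([.6100,.0005,.3458]))
```

```text
21.6 [ 0.53438632 -0.07862123  0.33154542] [[ 0.989  0.149  0.007]
 [ 0.149 -0.989  0.003]
 [ 0.007 -0.002 -1.   ]] [ -8.5  15.    4.3  78.9   0.2 163. ] [ 0.38624072 -0.14306183  0.64043967]
[ 86.6 -67.  -13.6]
```

Emit:
carry_out --twist '[[0,0,0],[0,0,0],[0,0,0],[0,0,0],[0,0,0],[0,0,0],[0,0,0],[0,0,0]]' --travel '[[0,-22,-7],[0,-23,-7],[0,-22,0],[0,0,0],[20,0,0],[30,0,0],[30,0,0],[6,0,0]]' --jaw '[85,85,85,85,85,85,85,85]'

```text
time_s: 22.6
tcp_pos: [0.6101, -0.0003, 0.3445]
tool_rot: [[0.989, 0.148, 0.008], [0.148, -0.989, 0.003], [0.009, -0.002, -1.0]]
force: [0.9, -1.1, -0.5]
grip_width: 0.993
finger_force: 0.0
```

Emit:
carry_out --twist '[[0,0,0],[0,0,0],[0,0,0],[0,0,0],[0,0,0],[0,0,0],[0,0,0],[0,0,0]]' --travel '[[0,0,0],[0,0,0],[0,0,0],[0,0,0],[0,0,0],[0,0,0],[0,0,0],[0,0,0]]' --jaw '[85,60,40,20,20,20,20,20]'

```text
time_s: 23.6
tcp_pos: [0.6078, 0.0007, 0.3462]
tool_rot: [[0.989, 0.149, 0.008], [0.149, -0.989, 0.005], [0.009, -0.003, -1.0]]
force: [-2.8, 4.1, 2.8]
grip_width: 0.39
finger_force: 63.6
```

Emit:
carry_out --twist '[[0,0,0],[0,0,0],[0,0,0],[0,0,0],[0,0,0],[0,0,0],[0,0,0],[0,0,0]]' --travel '[[0,0,6],[-0.1,0,12],[-0.2,0,16],[-0.2,0,16],[-0.2,0,16],[-0.2,0,16],[-0.1,0,12],[0,0,6]]' --jaw '[20,20,20,20,20,20,20,20]'

```text
time_s: 24.6
tcp_pos: [0.6078, 0.0007, 0.2453]
tool_rot: [[0.989, 0.148, 0.008], [0.148, -0.989, 0.004], [0.009, -0.003, -1.0]]
force: [-4.0, 3.9, 4.7]
grip_width: 0.391
finger_force: 63.7
```

Emit:
carry_out --twist '[[0,0,0],[0,0,0],[0,0,0],[0,0,0],[0,0,0],[0,0,0],[0,0,0],[0,0,0]]' --travel '[[0,0,8],[-0.1,0,10],[-0.1,0,12],[-0.1,0,12],[-0.1,0,10],[0,0,8],[0,0,4],[0,0,2]]' --jaw '[20,20,20,20,20,20,20,20]'

```text
time_s: 25.6
tcp_pos: [0.6078, 0.0007, 0.1795]
tool_rot: [[0.989, 0.148, 0.008], [0.148, -0.989, 0.004], [0.008, -0.003, -1.0]]
force: [-4.2, 3.7, 3.4]
grip_width: 0.39
finger_force: 63.8
```

Emit:
carry_out --twist '[[0,0,0],[0,0,0],[0,0,0],[0,0,0],[0,0,0],[0,0,0],[0,0,0],[0,0,0]]' --travel '[[0,0,3],[0,0,3],[0,0,2],[0,0,1],[0,0,1],[0,0,1],[0,0,1],[0,0,0]]' --jaw '[20,20,20,20,20,20,20,20]'

```text
time_s: 26.6
tcp_pos: [0.6078, 0.0007, 0.1676]
tool_rot: [[0.989, 0.148, 0.007], [0.148, -0.989, 0.004], [0.008, -0.003, -1.0]]
force: [-4.0, 2.6, 2.5]
grip_width: 0.394
finger_force: 63.7
```

Emit:
carry_out --twist '[[0,0,0],[0,0,0],[0,0,0],[0,0,0],[0,0,0],[0,0,0],[0,0,0],[0,0,0]]' --travel '[[0,0,0.7],[0,0,0],[0,0,0.7],[0,0,0],[0,0,0],[0,0,0],[0,0,0],[0,0,0]]' --jaw '[20,20,20,20,20,20,20,20]'

```text
time_s: 27.6
tcp_pos: [0.6078, 0.0007, 0.1663]
tool_rot: [[0.989, 0.148, 0.007], [0.148, -0.989, 0.004], [0.008, -0.003, -1.0]]
force: [-4.7, 2.8, 3.2]
grip_width: 0.391
finger_force: 63.8
```

Not yet at the stop, so I'll keep easing down in small steps until the force rises.

Emit:
carry_out --twist '[[0,0,0],[0,0,0],[0,0,0],[0,0,0],[0,0,0],[0,0,0],[0,0,0],[0,0,0]]' --travel '[[0,0,0.6],[0,0,0],[0,0,0.6],[0,0,0],[0,0,0.6],[0,0,0],[0,0,0],[0,0,0]]' --jaw '[20,20,20,20,20,20,20,20]'

```text
time_s: 28.6
tcp_pos: [0.6078, 0.0007, 0.1646]
tool_rot: [[0.989, 0.148, 0.007], [0.148, -0.989, 0.004], [0.008, -0.003, -1.0]]
force: [-5.6, 2.5, 3.7]
grip_width: 0.389
finger_force: 64.0
```

Emit:
carry_out --twist '[[0,0,0],[0,0,0],[0,0,0],[0,0,0],[0,0,0],[0,0,0],[0,0,0],[0,0,0]]' --travel '[[0,0,0.6],[0,0,0],[0,0,0.6],[0,0,0],[0,0,0.6],[0,0,0],[0,0,0],[0,0,0]]' --jaw '[20,20,20,20,20,20,20,20]'

```text
time_s: 29.6
tcp_pos: [0.6078, 0.0007, 0.1646]
tool_rot: [[0.989, 0.148, 0.009], [0.148, -0.989, 0.004], [0.009, -0.003, -1.0]]
force: [-8.0, 3.6, 12.5]
grip_width: 0.389
finger_force: 64.9
```

The sash is seated: 12.5 N with no more travel. Relax, release, retreat up and check.

Emit:
carry_out --twist '[[0,0,0],[0,0,0],[0,0,0],[0,0,0],[0,0,0],[0,0,0],[0,0,0],[0,0,0]]' --travel '[[0,0,-1],[0,0,0],[0,0,0],[0,0,0],[0,0,0],[0,0,0],[0,0,0],[0,0,0]]' --jaw '[20,20,40,60,85,85,85,85]'

```text
time_s: 30.6
tcp_pos: [0.6087, 0.0007, 0.1638]
tool_rot: [[0.989, 0.148, 0.009], [0.148, -0.989, 0.004], [0.01, -0.002, -1.0]]
force: [0.3, -0.8, 0.1]
grip_width: 0.997
finger_force: 0.0
```

Emit:
carry_out --twist '[[0,0,0],[0,0,0],[0,0,0],[0,0,0],[0,0,0],[0,0,0],[0,0,0],[0,0,0]]' --travel '[[0,0,-10],[0,0,-20],[0,0,-25],[0,0,-30],[0,0,-25],[-30,0,-5],[-30,0,0],[0,0,0]]' --jaw '[85,85,85,85,85,85,85,85]'

```text
time_s: 31.6
tcp_pos: [0.5465, -0.0088, 0.2795]
tool_rot: [[0.989, 0.148, 0.009], [0.148, -0.989, 0.004], [0.01, -0.002, -1.0]]
force: [0.3, 0.6, -0.5]
grip_width: 0.994
finger_force: 0.0
```

Run:
```python
from h import *
s=state();print(s['time_s'],s['tcp_pos'],s['force'])
c=wcal();p,d=capture('wrist');cv2.imwrite('pics/w9.png',p)
W=cloud(c,d);h=cv2.cvtColor(p,cv2.COLOR_BGR2HSV);k=(d>0)&(abs(h[...,0].astype(int)-111)<8)&(h[...,1]>150)&(W[...,2]>.15)
print(np.percentile(W[k][:,2],[50,90,98]))
for n in('top','scene'):
    p,d=capture(n);q=cv2.imread(f'pics/{n}0.png')
    for nm,(X,Y) in dict(beaker=(.475,-.077),pot=(.49,.078),plant=(.53,.3)).items():
        u,v=proj(get_calibration(n),[X,Y,.03]).astype(int);print(n,nm,cv2.absdiff(p,q)[v-12:v+12,u-12:u+12].mean())
```

```text
31.6 [ 0.54651854 -0.00881748  0.27951248] [ 0.27064767  0.62555443 -0.53476978]
[0.19365729 0.19579658 0.19644432]
top beaker 48.94618055555556
top pot 35.125
top plant 0.9589120370370371
scene beaker 1.5480324074074074
scene pot 10.561921296296296
scene plant 13.273726851851851
```

View pics/w9.png

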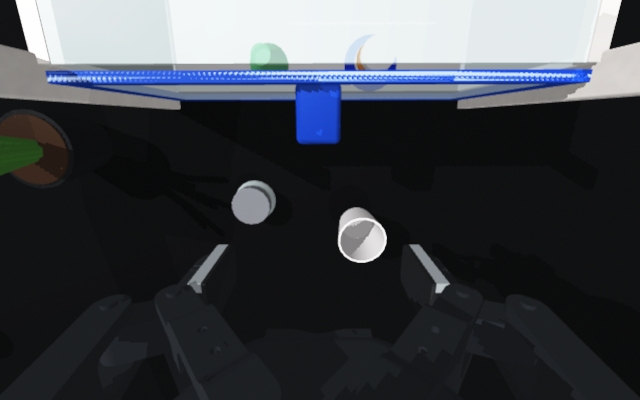

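The final view shows the sash shut (top edge at 0.195 m) and the jar on the coaster behind it at (372,55). The beaker, pot, plant and flask are in place, and the robot touches nothing.

```bash
python3 -c "
from bench import *
print(job_done())"
```

```text
the job is handed in; nothing more can be done
None
```

The job is done and handed in: the amber jar stands upright, centred on the blue coaster, and the sash is fully shut again. The plant, beaker, clear pot and flask were left alone, and it took about 32 s.

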